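# Put a freshly cemented heel lift under the roll-top dust cover

### The arm

A 6-joint arm with a two-finger parallel gripper is mounted at the origin on a cart in front of the work surface, level with it; the furniture and walls round the work are solid. World frame = base frame: x ahead of the robot, y to its left, z up, the work surface at z = 0. Lengths are in m, angles in rad, forces in N, time in s.
With the tool pointing down it reaches from about 0.375 to 0.9 m from the base axis. Payload 3.1 kg.
Tool frame: the origin (TCP) lies midway between the tips of the shut fingers; the grasp point (between the pads) lies 19 mm behind it (bot.tcp_to_grasp is the distance from the TCP to the grasp point, in m); x points along the fingers, y is the direction in which the jaws open and shut, and the axes are right-handed (so a half turn about x gives the same grasp; the last joint's range is limited). The gripper opens to 85 mm and grips with 20 to 120 N. Pads are 22 mm wide; open, the fingers measure 114 mm over their backs; the gripper's body (76 mm by 85 mm) begins 54 mm behind the grasp point. The pads swing forward as they close: fully open they stand 13 mm farther back than shut.
Start: joints at [-0.178, 0.527, 1.433, -0, 1.181, -0.178], TCP at [0.625, 0, 0.201] pointing down, gripper open.
Joint ranges: [-3.08, 3.08], [-0.75, 2.2], [0.22, 2.44], [-1.43, 4.57], [0, 2.65], [-2.85, 2.85]. Speed limits (rad/s): [2.79, 2.79, 3.14, 3.14, 3.14, 3.14].

### API

Orientations are given as a rotation vector (axis times angle).
In Python, from plant import bot gives the robot as it stands.
- The arm moves only by the tool apply_moves, never from a script. Its argument "steps" is a list of rows, each a list of 3 entries, a list of its own where there are three numbers: the shift along the tool's x, y, z in units of 60 mm (1.0 is 60 mm), then the turn about the tool's x in units of 5 degrees (1.0 is 5 degrees), then the finger opening in mm, from 0 to 85.4. A call has 1 to 8 rows; each row shifts and turns the pose as measured when the row begins, along the tool's axes as they then stand; what a row does not reach is not made up. A row lasts 1/8 s, in which the tool goes at most 62.5 mm and 10.7 degrees, less where a joint would pass 70% of its speed; a pose out of reach is approached as far as the arm can. A call is refused whole if a number of a shift passes 1 or a number of a turn 1, either way. A call with a gripper value outside its range is refused whole. The fingers move at their own pace and stop on an object; "grip_force" is the grip in N (left out, the last holds). Time passes only in rows, so rows that do not move let the fingers close. It gives the time, the measured TCP pose, the force and the opening at its end, in the units of the state.
- bot.get_state(): the state, without advancing time (a new reading comes with each control period).
- bot.camera(name): name is "scene" or "side" or "wrist"; returns a dict with "img" (480x640x3 uint8, blue, green, red), "K" (3x3 intrinsics, pixels), "rvec" (rotation vector, rad) and "tvec" (3), from world to camera coordinates, as OpenCV has them. Camera axes: x right, y down, z forward; pixel columns grow to the right and rows downward; lengths in m; the calibration is good to about 2 mm. A picture is of the moment at which its call begins. There is no depth.
- bot.close_job(): hands the job in, once; it reports no verdict.
The state is a dict: "clock": time; "qpos": joint angles; "qvel": joint speeds; "joint_torque": joint torques, N m; "ee_pos": TCP position; "tool_rot": TCP orientation; "ft_force": force on the tool from outside, world axes, zero at the start; "moment": the same for the moment, N m; "grip_width": finger opening in m.
Only numpy, scipy, OpenCV 4.12 (cv2) and the standard library are available. Lean on these libraries where they do the work, as an engineer would, in place of code of your own. Each camera call takes 0.05 s, during which the arm holds its last target. There are 200 camera calls.

### The job

Roll the slatted cover of the wooden dust box fully back, lay the pale heel lift from the bench (freshly cemented on top: do not tip or drop it) flat and wholly on the cork mat inside, and let go of it. Then roll the cover down again and press it home until its catch snaps in. Do not ram the cover, and leave the dark heel lift and the other loose things where they are.

Things in the scene. Friction and masses are not known exactly. Their poses are not given: they have to be found in the camera images.
- dust_box: Fixed wooden roll-top dust box, 309 x 316 x 213 mm (x depth, y width, z height). Origin: on the bench, straight below the cover's axis. Front (-x) faces the robot. Front board: outer face x=-146, inner x=-134, top at z=106 mm. Side cheeks y=+-146 to +-158 mm, rounded at radius 163 mm about the axis. A fixed hood (outer radius 164 mm) covers the back, from 29 degrees behind the top.
- cover (a joint): Slatted cover, rolls on a circular track; axis along the box's y, z=50 mm, x=0; slat faces at radius 153.5 mm. 0 = shut, at its rubber stop; grows as it rolls back; 1.17 rad = fully back (stop). Friction about 2 N, weight up to 3 N either way. On shutting, a sprung catch resists from 0.10 to 0.05 rad (about 10 N at the ledge), then snaps past; short of it the cover is not shut.
- ledge (a point): Dark wooden finger ledge near the cover's lower edge: bar 200 mm long (y), 11 mm thick along the run, 22 mm proud of the slats (crest at radius 176 mm). Point: its middle, radius 163 mm, at 0.995 rad minus the joint value from the top of the arc, toward the front (-x). Push its lower side to open, its upper side to shut. Axes: the cover's, equal to the box's at joint 0.
- mat_top (a point): Cork mat on the box's floor, 110 (x) x 130 (y) x 4 mm. Point: centre of its top face, 16 mm above the bench; axes as the box's. With the cover fully back the mouth above it is open from the front board to about 60 mm behind this point, 292 mm wide between the cheeks.
- pale_lift_center (a point): The pale tan heel lift: loose flat D-shaped leather piece 65 (x) x 69 (y) x 10 mm, 30 g, lying flat on the bench, smooth side up. Point: its centre, half-way up; z up. Its straight edge is the +x side (x=+32 mm), its round heel the -x side: held across x (65 mm), one finger lies flat on the straight edge, the other on the crown of the round one.
- pale_lift: The same pale heel lift; origin at the centre of its underside.
- dark_lift_center (a point): A dark brown heel lift of the same shape (65 x 67 x 10 mm), flat on the bench; leave it. Point: its centre. It and the pale one may change places.
- sanding_block: Cork sanding block 58 x 95 x 26 mm at the left; bystander.
- glue_tube: Yellow glue tube 38 x 124 x 23 mm, in front of the toggle clamp; bystander.
- tape_roll: Roll of masking tape 108 x 112 x 36 mm, in front of the drawer cabinet; bystander.
- screwdriver: Red screwdriver 23 x 196 x 23 mm, to the right of the box; bystander.

How it is judged:
On the way, in this order (a step that is already met when the one before it is completed fails the run):
1. the cover is rolled fully back (joint over 1.05 rad) (value of joint cover above 1.05 rad), for 0.2 s.
2. the pale lift lies flat on the cork mat, released, the cover still back (x of pale_lift_center in the frame of mat_top between -0.022 and 0.022 m and y of pale_lift_center in the frame of mat_top between -0.032 and 0.032 m and z of pale_lift_center in the frame of mat_top between 0 and 0.01 m and angle between pale_lift_center's own z axis and vertical below 0.12 rad and contact force between the fingers and pale_lift below 0.05 N and value of joint cover above 0.8 rad), for 0.3 s.
At the end, for the whole second after the job is handed in: The cover is home behind its catch (joint under 0.025 rad) and the pale lift lies at rest, flat (within 7 degrees) on the cork mat, its centre within 22 mm (x) and 32 mm (y) of the mat's centre (x of pale_lift_center in the frame of mat_top between -0.022 and 0.022 m and y of pale_lift_center in the frame of mat_top between -0.032 and 0.032 m and z of pale_lift_center in the frame of mat_top between 0 and 0.01 m and angle between pale_lift_center's own z axis and vertical below 0.12 rad and value of joint cover below 0.025 rad and linear speed of pale_lift below 0.01 m/s); the robot touches nothing.
It fails at once if the cemented lift is tilted by more than 40 degrees (angle between pale_lift_center's own z axis and vertical above 0.7 rad).
It fails at once if the lift is dropped: it moves faster than 0.7 m/s with no finger on it (a fall of 25 mm) (linear speed of pale_lift above 0.7 m/s and contact force between the fingers and pale_lift below 0.02 N).
It fails at once if the cover is rammed: the robot hits or presses it with more than 70 N (contact force between any of the fingers, the arm and cover above 70 N).
It fails at once if the dark lift, sanding block, glue tube, tape roll or screwdriver is shifted by more than 25 mm (distance of any of dark_lift_center, sanding_block, glue_tube, tape_roll, screwdriver from where it was at the start of the episode above 0.025 m).
It also fails if it takes over 72 s, if anything falls off the work surface, if the arm or the gripper's body presses on something with over 40 N, if the wrist force passes 120 N, or if a joint passes its speed limit or range.

## Working session

There is one attempt and no reset: what is moved stays moved. The work goes in short steps, Python scripts to look and compute and a tool call to move; the robot and the scene stay as the last step left them, time stands still between calls to the robot, and variables do not carry over. Pictures are saved under pics/ and viewed, about 8 in all and at most 12, crops included, and the job is handed in when it is done.

Besides the shell and the picture viewer there is one more tool, called after ">>>" as name([rows], argument=value, ...), one row to a line, values as JSON. apply_moves: Moves the arm, as the interface text tells. Its arguments: {"type":"object","properties":{"steps":{"type":"array"},"grip_force":{"type":"number"}},"required":["steps"]}

```bash
mkdir -p pics; ls; python3 - <<'E'
from plant import bot
import cv2,numpy as np
for n in("scene","side","wrist"):
    c=bot.camera(n);cv2.imwrite(f"pics/{n}0.png",c["img"])
    R=cv2.Rodrigues(np.array(c["rvec"]))[0];print(n,np.round(c["K"],1).tolist(),"pos",np.round(-R.T@np.array(c["tvec"]).ravel(),3),"fwd",R[2].round(2))
print(bot.get_state())
E
```

```text
pics
scene [[610.6, 0.0, 312.7], [0.0, 610.6, 234.9], [0.0, 0.0, 1.0]] pos [ 1.288 -0.931  1.092] fwd [-0.53  0.53 -0.66]
side [[433.4, 0.0, 313.2], [0.0, 433.4, 243.3], [0.0, 0.0, 1.0]] pos [0.433 0.847 0.874] fwd [ 0.05 -0.79 -0.61]
wrist [[346.2, 0.0, 317.2], [0.0, 346.2, 240.8], [0.0, 0.0, 1.0]] pos [0.624 0.068 0.373] fwd [-0.   -0.27 -0.96]
{'clock': 0.15, 'qpos': array([-1.78499852e-01,  5.28268182e-01,  1.43361538e+00,  2.47668362e-05,
        1.18137334e+00, -1.78524761e-01]), 'qvel': array([ 0.00032486, -0.00178186, -0.00462927,  0.00015365,  0.00106931,
        0.00164062]), 'joint_torque': array([ 1.17890530e-03, -4.42742836e+01, -1.78276026e+01, -2.15643640e-04,
        5.61750654e-03, -9.84718270e-06]), 'ee_pos': array([6.24407415e-01, 1.44086343e-04, 2.00146534e-01]), 'tool_rot': array([ 1.20864952,  1.21064419, -1.21024078]), 'ft_force': array([-0.05219614,  0.00872057,  0.28473542]), 'moment': array([-0.04599612,  0.01496207,  0.03254961]), 'grip_width': 0.08555728379230652}
```

View pics/scene0.png

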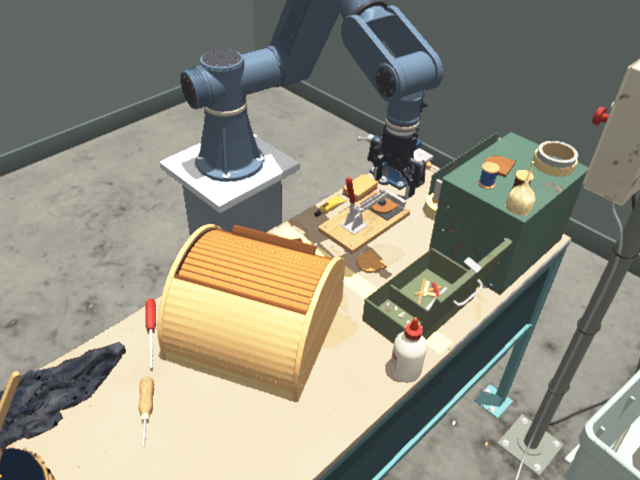

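View pics/side0.png

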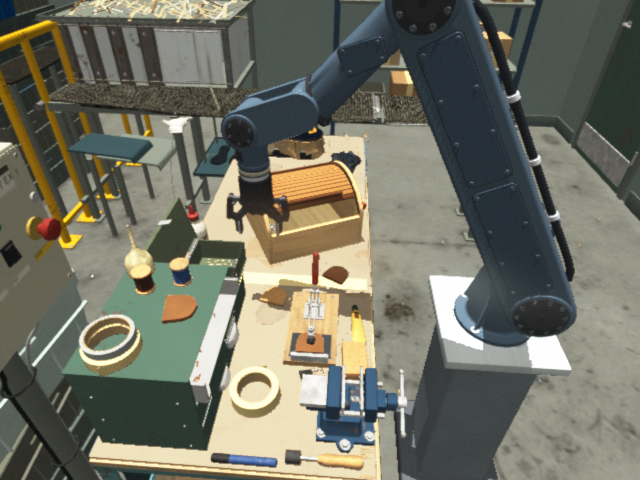

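```bash
python3 - <<'E'
from plant import bot
import cv2,numpy as np
R=cv2.Rodrigues(bot.get_state()["tool_rot"])[0];print(R.round(3))
E
```

```text
[[-0.002  1.     0.   ]
 [ 0.     0.    -1.   ]
 [-1.    -0.002 -0.   ]]
```

The scene view shows the shut box around (250,300), with a brown piece at (370,260). The side view shows two D-shaped pieces near (272,297) and (336,273). I'll look closer.

```bash
python3 - <<'E'
import cv2,numpy as np
s=cv2.imread("pics/side0.png")[130:330,220:400];w=cv2.imread("pics/wrist0.png")
a=cv2.resize(s,None,fx=2,fy=2,interpolation=cv2.INTER_CUBIC)
b=cv2.resize(w,(440,330))
o=np.zeros((400,800,3),np.uint8);o[:,:360]=a;o[:330,360:]=b
cv2.imwrite("pics/c1.png",o)
E
```

```text
(no output)
```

View pics/c1.png

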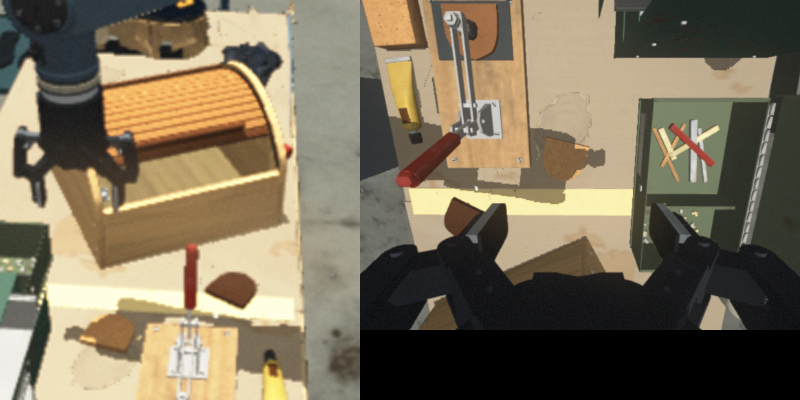

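```bash
cat > h.py <<'E'
import cv2,numpy as np
def cam(c):
    return np.array(c["K"]),cv2.Rodrigues(np.array(c["rvec"]))[0],np.array(c["tvec"]).ravel()
def ray(c,u,v,z):
    K,R,t=cam(c);d=R.T@np.linalg.inv(K)@[u,v,1];o=-R.T@t
    return o+d*(z-o[2])/d[2]
def proj(c,P):
    K,R,t=cam(c);p=(R@np.atleast_2d(P).T).T+t;p=p@K.T;return p[:,:2]/p[:,2:]
E
python3 - <<'E'
from plant import bot
from h import *
s=bot.camera("side");w=bot.camera("wrist");sc=bot.camera("scene")
A=ray(s,272,263.5,0);B=ray(s,364.5,241,0);print("front bottom",A,B,np.linalg.norm(A-B))
print("side lifts",ray(s,272,297,.01),ray(s,336,273,.01))
print("wrist lift",ray(w,(572-360)*640/440,158*640/440,.01))
print("scene lift",ray(sc,370,260,.01))
# colour masks
for n,c in(("side",s),("wrist",w),("scene",sc)):
    hsv=cv2.cvtColor(c["img"],cv2.COLOR_BGR2HSV)
    for u,v in {"side":[(272,297),(268,292),(336,273)],"wrist":[(308,235),(308,218),(145,318)],"scene":[(370,260)]}[n]: print(n,u,v,hsv[v,u],c["img"][v,u])
E
```

```text
front bottom [ 0.63125369 -0.17011234  0.        ] [ 3.41820067e-01 -3.10599554e-01 -1.11022302e-16] 0.32172733348037375
side lifts [ 0.60722089 -0.01439096  0.01      ] [ 0.43119932 -0.13092218  0.01      ]
wrist lift [ 0.61416288 -0.02060157  0.01      ]
scene lift [ 0.59960756 -0.0209897   0.01      ]
side 272 297 [ 15 149 151] [ 63 108 151]
side 268 292 [ 15 140 146] [ 66 105 146]
side 336 273 [ 11 149 115] [ 48  72 115]
wrist 308 235 [ 15 127 122] [ 61  92 122]
wrist 308 218 [ 16 122 121] [ 63  94 121]
wrist 145 318 [ 10 129  93] [46 62 93]
scene 370 260 [ 15 138 174] [ 80 127 174]
```

```bash
cat >> h.py <<'E'
# box frame
BX=np.array([.437,-.899,0]);BX/=np.linalg.norm(BX);BY=np.array([-BX[1],BX[0],0])
BO=np.array([.4865,-.2404,0])+.146*BX
def W(x,y,z): return BO+x*BX+y*BY+np.array([0,0,z])
def ledge(q,y,r=.176): t=.995-q; return W(-r*np.sin(t),y,.05+r*np.cos(t))
E
cat > v.py <<'E'
from plant import bot
from h import *
o=np.zeros((480,800,3),np.uint8)
for i,(n,(x,y,w,h),f) in enumerate((("scene",(150,215,200,180),2),("side",(220,140,160,140),2.5))):
    c=bot.camera(n);im=c["img"].copy()
    im=cv2.resize(im[y:y+h,x:x+w],None,fx=f,fy=f,interpolation=cv2.INTER_CUBIC)
    def pt(P,col):
        u,v=proj(c,P)[0];cv2.circle(im,(int((u-x)*f),int((v-y)*f)),2,col,-1)
    for sy in(-.158,.158):
        pt(W(-.146,sy,0),(0,0,255));pt(W(-.146,sy,.106),(0,0,255));pt(W(.146,sy,0),(0,0,255))
        for t in np.arange(-90,91,10): pt(W(-.163*np.sin(np.radians(t)),sy,.05+.163*np.cos(np.radians(t))),(255,0,0))
    for q,col in((0,(255,255,0)),(.3,(0,255,0)),(.5,(255,0,255))):
        for sy in(-.1,.1): pt(ledge(q,sy),col)
    o[:im.shape[0],400*i:400*i+im.shape[1]]=im
import sys;cv2.imwrite(sys.argv[1],o)
E
python3 v.py pics/c2.png
```

```text
(no output)
```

View pics/c2.png

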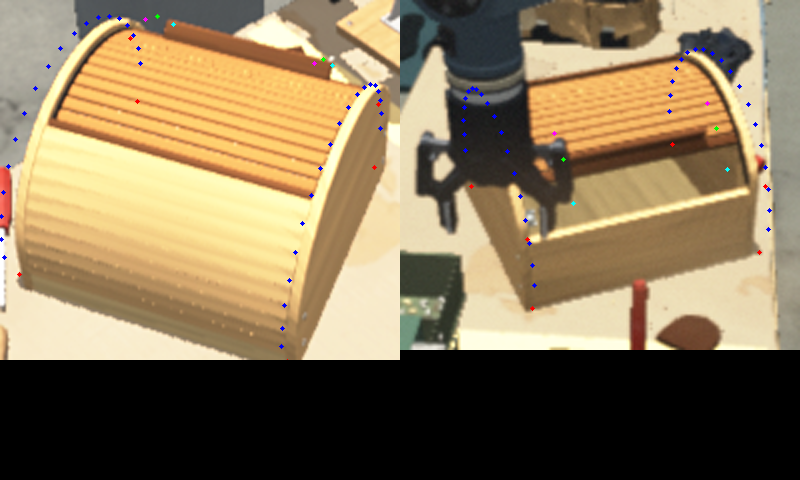

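```bash
python3 - <<'E'
from plant import bot
from h import *
from scipy.optimize import least_squares
s=bot.camera("side");sc=bot.camera("scene")
obs=[(s,(272,263.2),(-.146,.158,0)),(s,(362.8,240),(-.146,-.158,0)),(s,(271,236),(-.146,.158,.106)),
(sc,(160,358.5),(.163,-.158,0)),(sc,(297.5,395),(.163,.158,0)),(sc,(342.5,298),(-.146,.158,0))]
def pts(p):
    c,d=np.cos(p[2]),np.sin(p[2]);return [np.array([p[0]+c*x-d*y,p[1]+d*x+c*y,z]) for _,_,(x,y,z) in obs]
f=lambda p:np.array([proj(o[0],P)[0]-o[1] for o,P in zip(obs,pts(p))]).ravel()
r=least_squares(f,[.55,-.37,-1.1],loss="soft_l1");print(r.x,np.degrees(r.x[2]),r.fun.reshape(-1,2).round(1))
x,y,a=r.x
open("h.py","a").write(f"""
a={a};BX=np.array([np.cos(a),np.sin(a),0]);BY=np.array([-BX[1],BX[0],0]);BO=np.array([{x},{y},0])
""")
E
python3 v.py pics/c3.png
```

```text
[ 0.55485969 -0.36388246 -1.10076677] -63.069290123855886 [[ 0.1  2. ]
 [-0.1  1.9]
 [-0.7  1.8]
 [ 0.4  0.4]
 [-0.7  6. ]
 [-2.3 -1.2]]
```

View pics/c3.png

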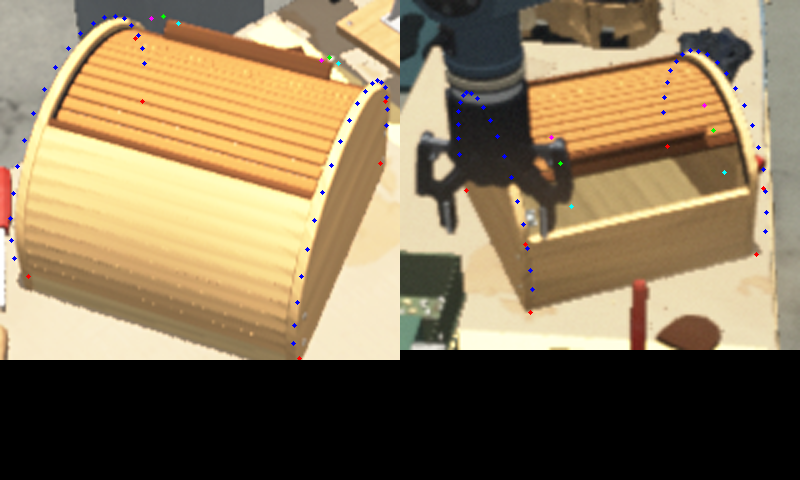

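```bash
python3 - <<'E'
from plant import bot
from h import *
def hit(c,u,v,y):
    K,R,t=cam(c);d=R.T@np.linalg.inv(K)@[u,v,1];o=-R.T@t
    k=(y-(o-BO)@BY)/(d@BY);P=o+k*d-BO;x,z=P@BX,P[2]
    return round(x,4),round(z,4),"r",round(np.hypot(x,z-.05),4),"q",round(.995-np.arctan2(-x,z-.05),3)
sc=bot.camera("scene");s=bot.camera("side")
print(hit(sc,232.5,226.5,-.1),hit(sc,316.5,247,.1))
for P in((705,130),(735,125),(735,140)): print(P,hit(s,220+(P[0]-400)/2.5,140+P[1]/2.5,-.1))
for q in(.1,.2,.3,.4,.5): print(q,ledge(q,0).round(3),ledge(q,.05).round(3))
E
```

```text
(np.float64(-0.1148), np.float64(0.1735), 'r', np.float64(0.1686), 'q', np.float64(0.246)) (np.float64(-0.1254), np.float64(0.1637), 'r', np.float64(0.1693), 'q', np.float64(0.161))
(705, 130) (np.float64(-0.0888), np.float64(0.173), 'r', np.float64(0.1517), 'q', np.float64(0.37))
(735, 125) (np.float64(-0.1647), np.float64(0.2219), 'r', np.float64(0.238), 'q', np.float64(0.231))
(735, 140) (np.float64(-0.1674), np.float64(0.2029), 'r', np.float64(0.2267), 'q', np.float64(0.164))
0.1 [ 0.493 -0.241  0.16 ] [ 0.537 -0.219  0.16 ]
0.2 [ 0.498 -0.252  0.173] [ 0.543 -0.229  0.173]
0.3 [ 0.504 -0.263  0.185] [ 0.548 -0.241  0.185]
0.4 [ 0.51  -0.276  0.196] [ 0.555 -0.253  0.196]
0.5 [ 0.517 -0.289  0.205] [ 0.562 -0.267  0.205]
```

>>> apply_moves([
  [[0,-0.47,0.74],0,0],
  [[0,-0.47,0.74],0,0],
  [[0,-0.47,0.74],0,0],
  [[0,-0.47,0.74],0,0],
  [[0,-0.47,0.74],0,0],
  [[0,0,0],-1,0],
  [[0,0,0],-1,0],
  [[0,0,0],-1,0],
])

```text
clock: 1.7
ee_pos: [0.4819, -0.2305, 0.202]
tool_rot: [1.008, 1.318, -1.006]
ft_force: [-0.1, -0.2, -0.9]
grip_width: -0.0001
```

```bash
cat > st.py <<'E'
from plant import bot
from h import *
s=bot.get_state();R=cv2.Rodrigues(s["tool_rot"])[0];p=s["ee_pos"]
d=p-BO;print("t",round(s["clock"],2),"tcp",p.round(4),"box xyz",round(d@BX,4),round(d@BY,4),round(p[2],4),"F",s["ft_force"].round(1),"grip",round(s["grip_width"],4))
print("tool x",R[:,0].round(3),"tool y ang deg",np.degrees(np.arctan2(R[1,1],R[0,1])).round(2),"BY ang",np.degrees(np.arctan2(BY[1],BY[0])).round(2))
E
python3 st.py
```

```text
t 1.7 tcp [ 0.4819 -0.2305  0.202 ] box xyz -0.152 -0.0046 0.202 F [-0.1 -0.2 -0.9] grip -0.0001
tool x [ 0.006 -0.003 -1.   ] tool y ang deg 15.48 BY ang 26.93
```

>>> apply_moves([
  [[0.2,0,-0.1],-1,0],
  [[0.2,0,0],-1,0],
  [[0.2,0,0],-0.3,0],
  [[0,0,0.15],0,0],
  [[0,0,0.15],0,0],
  [[0,0,0.1],0,0],
])

```text
clock: 2.45
ee_pos: [0.4934, -0.2488, 0.1666]
tool_rot: [0.851, 1.386, -0.852]
ft_force: [-0.5, 0.4, 0.4]
grip_width: 0.0002
```

```bash
python3 st.py; python3 - <<'E'
from plant import bot
import cv2
s=bot.camera("side")["img"][120:270,220:400];cv2.imwrite("pics/s6.png",cv2.resize(s,None,fx=4,fy=4,interpolation=cv2.INTER_CUBIC))
E
```

```text
t 2.45 tcp [ 0.4934 -0.2488  0.1666] box xyz -0.1305 -0.0027 0.1666 F [-0.5  0.4  0.4] grip 0.0002
tool x [ 0.009 -0.006 -1.   ] tool y ang deg 27.21 BY ang 26.93
```

View pics/s6.png

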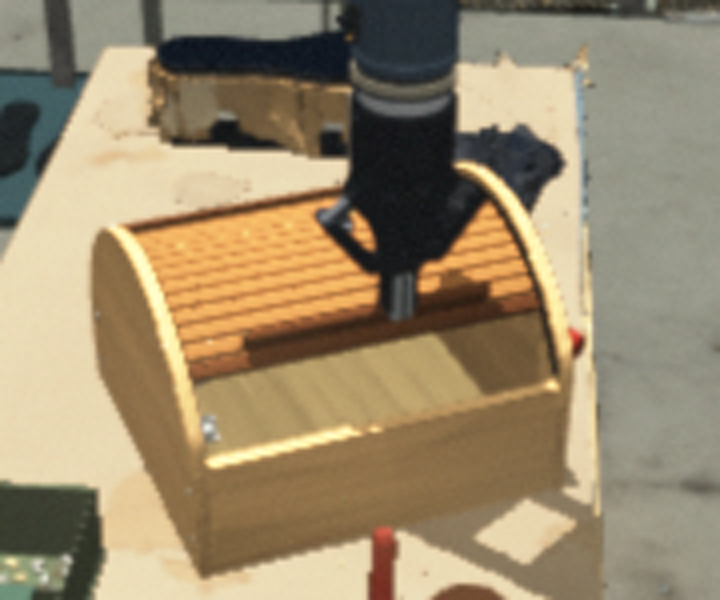

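>>> apply_moves([
  [[-0.18,0,0.2],0,0],
  [[-0.2,0,0.25],0,0],
  [[-0.15,0,0.25],0,0],
  [[-0.12,0,0.25],0,0],
])

```text
clock: 3.0
ee_pos: [0.5199, -0.3013, 0.2078]
tool_rot: [0.852, 1.385, -0.853]
ft_force: [0.2, 0.3, 0.1]
grip_width: -0.0
```

```bash
python3 st.py
```

```text
t 3.0 tcp [ 0.5199 -0.3013  0.2078] box xyz -0.0716 -0.0028 0.2078 F [0.2 0.3 0.1] grip -0.0
tool x [ 0.009 -0.006 -1.   ] tool y ang deg 27.14 BY ang 26.93
```

```bash
python3 - <<'E'
from plant import bot
import cv2
s=bot.camera("side")["img"][140:260,230:380];cv2.imwrite("pics/s7.png",cv2.resize(s,None,fx=4,fy=4,interpolation=cv2.INTER_CUBIC))
E
```

```text
(no output)
```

View pics/s7.png

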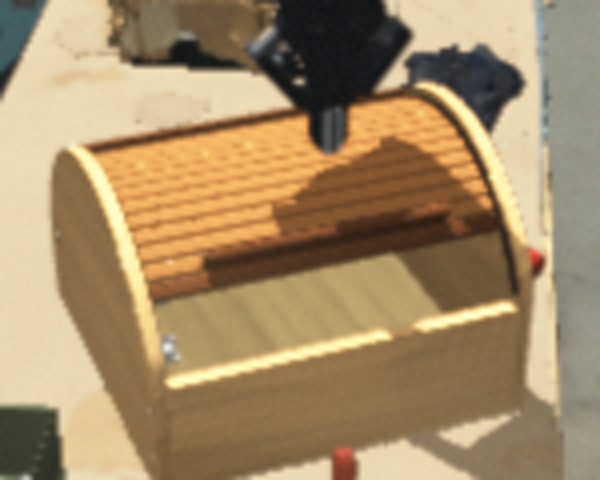

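```bash
python3 - <<'E'
from plant import bot
from h import *
def hit(c,u,v,y):
    K,R,t=cam(c);d=R.T@np.linalg.inv(K)@[u,v,1];o=-R.T@t
    k=(y-(o-BO)@BY)/(d@BY);P=o+k*d-BO;x,z=P@BX,P[2]
    return round(x,4),round(z,4),"r",round(np.hypot(x,z-.05),4),"q",round(.995-np.arctan2(-x,z-.05),3)
s=bot.camera("side")
for u,v,y in((205,258,.1),(206,285,.1),(448,205,-.1),(448,222,-.1)): print(hit(s,230+u/4,140+v/4,y))
for q in np.arange(0,.5,.1):
  print(round(q,1),[((proj(s,ledge(q,y,r))[0]-[230,140])*4).round(0).tolist() for y in(.1,-.1) for r in (.155,.176)])
E
```

```text
(np.float64(-0.085), np.float64(0.1721), 'r', np.float64(0.1487), 'q', np.float64(0.387))
(np.float64(-0.0845), np.float64(0.1476), 'r', np.float64(0.1291), 'q', np.float64(0.282))
(np.float64(-0.0885), np.float64(0.1755), 'r', np.float64(0.1536), 'q', np.float64(0.381))
(np.float64(-0.0901), np.float64(0.1609), 'r', np.float64(0.1429), 'q', np.float64(0.313))
0.0 [[227.0, 331.0], [235.0, 331.0], [469.0, 276.0], [479.0, 275.0]]
0.1 [[222.0, 311.0], [229.0, 308.0], [464.0, 257.0], [475.0, 253.0]]
0.2 [[217.0, 291.0], [223.0, 284.0], [459.0, 237.0], [469.0, 231.0]]
0.3 [[212.0, 271.0], [217.0, 262.0], [454.0, 219.0], [462.0, 209.0]]
0.4 [[206.0, 252.0], [210.0, 240.0], [447.0, 201.0], [455.0, 189.0]]
```

>>> apply_moves([
  [[-0.2,0,-0.6],0,0],
  [[0,0,-0.8],0,0],
  [[0.4,0,-0.2],0,0],
  [[0.4,0,0],0,0],
  [[0.27,0,0],0,0],
  [[0,0,0.1],0,0],
  [[0,0,0.2],0,0],
])

```text
clock: 3.98
ee_pos: [0.482, -0.2277, 0.1537]
tool_rot: [0.853, 1.385, -0.853]
ft_force: [0.6, 0.1, 0.1]
grip_width: 0.0
```

```bash
python3 st.py
```

```text
t 3.98 tcp [ 0.482  -0.2277  0.1537] box xyz -0.1544 -0.0033 0.1537 F [0.6 0.1 0.1] grip 0.0
tool x [ 0.01  -0.005 -1.   ] tool y ang deg 27.08 BY ang 26.93
```

>>> apply_moves([
  [[0,0,0.25],0,0],
  [[0,0,0.2],0,0],
])

```text
clock: 4.22
ee_pos: [0.4964, -0.2548, 0.1554]
tool_rot: [0.853, 1.381, -0.853]
ft_force: [0.3, -0.2, 0.6]
grip_width: 0.0002
```

```bash
python3 st.py
```

```text
t 4.22 tcp [ 0.4964 -0.2548  0.1554] box xyz -0.1237 -0.0027 0.1554 F [ 0.3 -0.2  0.6] grip 0.0002
tool x [ 0.013 -0.008 -1.   ] tool y ang deg 27.06 BY ang 26.93
```

>>> apply_moves([
  [[0,0,0.12],0,0],
])

```text
clock: 4.35
ee_pos: [0.4999, -0.2617, 0.1559]
tool_rot: [0.855, 1.382, -0.853]
ft_force: [-4.1, 10.8, 11.3]
grip_width: 0.0
```

```bash
python3 st.py
```

```text
t 4.35 tcp [ 0.4999 -0.2617  0.1559] box xyz -0.1159 -0.0027 0.1559 F [-4.1 10.8 11.3] grip 0.0
tool x [ 0.012 -0.006 -1.   ] tool y ang deg 26.99 BY ang 26.93
```

>>> apply_moves([
  [[-0.22,0,-0.03],0,0],
  [[0,0,0.12],0,0],
  [[0,0,0.1],0,0],
])

```text
clock: 4.72
ee_pos: [0.5057, -0.2732, 0.1707]
tool_rot: [0.854, 1.38, -0.854]
ft_force: [0.3, 0.3, 0.2]
grip_width: 0.0001
```

```bash
python3 st.py
```

```text
t 4.72 tcp [ 0.5057 -0.2732  0.1707] box xyz -0.1031 -0.0028 0.1707 F [0.3 0.3 0.2] grip 0.0001
tool x [ 0.014 -0.008 -1.   ] tool y ang deg 26.99 BY ang 26.93
```

>>> apply_moves([
  [[-0.1,0,0.13],0,0],
  [[-0.1,0,0.13],0,0],
])

```text
clock: 4.97
ee_pos: [0.5128, -0.2877, 0.183]
tool_rot: [0.854, 1.381, -0.854]
ft_force: [0.6, 0.2, 0.1]
grip_width: -0.0001
```

```bash
python3 st.py
```

```text
t 4.97 tcp [ 0.5128 -0.2877  0.183 ] box xyz -0.0869 -0.0031 0.183 F [0.6 0.2 0.1] grip -0.0001
tool x [ 0.013 -0.008 -1.   ] tool y ang deg 27.0 BY ang 26.93
```

```bash
python3 - <<'E'
from plant import bot
import cv2,numpy as np
s=bot.camera("side")["img"][140:260,230:380];w=bot.camera("scene")["img"][200:340,150:350]
a=cv2.resize(s,(500,400),interpolation=cv2.INTER_CUBIC);b=cv2.resize(w,(571,400),interpolation=cv2.INTER_CUBIC)[:,:300]
cv2.imwrite("pics/s8.png",np.hstack([a,b]))
E
```

```text
(no output)
```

View pics/s8.png

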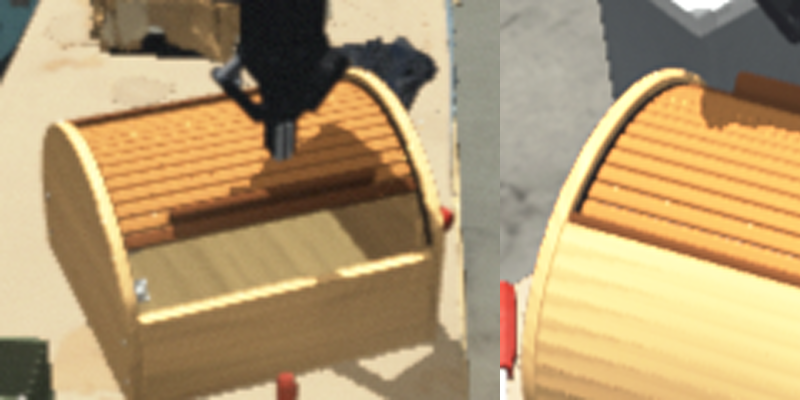

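```bash
cat > fit.py <<'E'
from plant import bot
from h import *
from scipy.optimize import least_squares
s=bot.camera("side");sc=bot.camera("scene")
obs=[(s,(271.2,263.8),(-.146,.158,0)),(s,(361.5,241.5),(-.146,-.158,0)),(s,(271.2,236.2),(-.146,.158,.106)),
(sc,(298.5,394),(.163,.158,0)),(sc,(342.5,297),(-.146,.158,0))]
arcs=[(s,(248,176.5),.158),(s,(336.2,160.5),-.158),(s,(360.5,202.5),-.158),(sc,(213,223.8),-.158),(sc,(181.5,252.5),-.158),(sc,(164,291),-.158),(sc,(340,257.5),.158)]
T=np.radians(np.arange(-90,91,.5))
def w(p,x,y,z):
    c,d=np.cos(p[2]),np.sin(p[2]);return np.stack([p[0]+c*x-d*y,p[1]+d*x+c*y,z+0*x],-1)
def f(p):
    r=[proj(o[0],w(p,*map(np.array,o[2])))[0]-o[1] for o in obs]
    for c,u,y in arcs:
        q=proj(c,w(p,-.163*np.sin(T),y,.05+.163*np.cos(T)));i=np.argmin(np.hypot(*(q-u).T));r.append(q[i]-u)
    return np.array(r).ravel()
r=least_squares(f,[.55,-.37,-1.1],loss="soft_l1");print(r.x,np.degrees(r.x[2]),r.fun.reshape(-1,2).round(1))
p=bot.get_state()["ee_pos"];print("tip",p,proj(s,p),proj(sc,p), "seen side ~ (315,187.4)")
E
python3 fit.py
```

```text
[ 0.55940958 -0.36096046 -1.10127063] -63.09815909765984 [[-0.7  1.9]
 [-0.2  0.9]
 [-2.6  2.1]
 [ 0.8  7.6]
 [-0.1  0.3]
 [-0.8  1.4]
 [-0.1  0.1]
 [ 2.  -0.5]
 [-0.1  0.2]
 [-2.3 -1.4]
 [-0.7 -0.1]
 [-0.6 -0.8]]
tip [ 0.51243161 -0.28725995  0.18273287] [[313.34342925 195.1566556 ]] [[267.19153136 240.73788515]] seen side ~ (315,187.4)
```

```bash
python3 - <<'E'
from plant import bot
from h import *
p=bot.get_state()["ee_pos"]
s=bot.camera("side");im=s["img"].copy()
o=cv2.resize(im[150:220,280:350],(490,490),interpolation=cv2.INTER_CUBIC)
for dz in(0,.02,.04):
    u,v=proj(s,p+[0,0,dz])[0];cv2.circle(o,(int((u-280+.5)*7),int((v-150+.5)*7)),3,(0,0,255),-1)
w=bot.camera("wrist");wi=w["img"].copy()
u,v=proj(w,p)[0];print("wrist tcp",u,v);cv2.circle(wi,(int(u),int(v)),4,(0,0,255),-1)
for y in(-.1,.1):
  for q in(.1,.2,.3,.4):
    a,b=proj(w,ledge(q,y))[0];cv2.circle(wi,(int(a),int(b)),4,(255,255,0) if q<.25 else (0,255,0),-1)
b=cv2.resize(wi,(310,232));oo=np.zeros((490,800,3),np.uint8);oo[:,:490]=o;oo[:232,490:]=b
c=bot.camera("scene")["img"][200:300,200:330];oo[240:478,490:]=cv2.resize(c,(310,238),interpolation=cv2.INTER_CUBIC)
cv2.imwrite("pics/s9.png",oo)
E
```

```text
wrist tcp 318.14067753398587 278.0096047459266
```

View pics/s9.png

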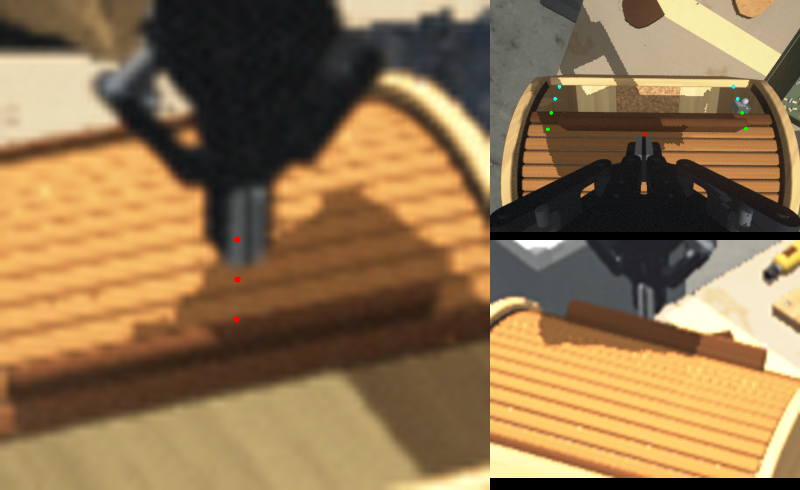

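>>> apply_moves([
  [[-0.1,0,-0.6],0,0],
  [[0,0,-0.6],0,0],
  [[0.4,0,0],0,0],
  [[0.45,0,0],0,0],
  [[0,0,0.25],0,0],
  [[0,0,0.2],0,0],
  [[-0.1,0,0.2],0,0],
  [[-0.17,0,0.25],0,0],
])

```text
clock: 6.32
ee_pos: [0.5042, -0.2699, 0.1545]
tool_rot: [0.855, 1.384, -0.852]
ft_force: [0.1, 3.0, -2.2]
grip_width: -0.0002
```

```bash
python3 st.py
```

```text
t 6.33 tcp [ 0.5042 -0.2699  0.1545] box xyz -0.1068 -0.0026 0.1545 F [ 0.1  3.  -2.2] grip -0.0002
tool x [ 0.011 -0.005 -1.   ] tool y ang deg 27.06 BY ang 26.93
```

>>> apply_moves([
  [[-0.16,0,0.25],0,0],
  [[-0.13,0,0.25],0,0],
  [[-0.1,0,0.25],0,0],
  [[-0.07,0,0.25],0,0],
])

```text
clock: 6.82
ee_pos: [0.5315, -0.3253, 0.1869]
tool_rot: [0.859, 1.387, -0.851]
ft_force: [0.0, 1.9, -1.7]
grip_width: -0.0002
```

```bash
python3 st.py
```

```text
t 6.83 tcp [ 0.5315 -0.3253  0.1869] box xyz -0.045 -0.0033 0.1869 F [ 0.   1.9 -1.7] grip -0.0002
tool x [ 0.01 -0.   -1.  ] tool y ang deg 26.94 BY ang 26.93
```

>>> apply_moves([
  [[0.02,0,0.25],0,0],
  [[0,0,0.25],0,0],
  [[0,0,0.22],0,0],
  [[0.02,0,0.18],0,0],
])

```text
clock: 7.32
ee_pos: [0.5581, -0.3784, 0.1878]
tool_rot: [0.859, 1.382, -0.852]
ft_force: [-0.2, 0.5, -0.3]
grip_width: -0.0004
```

```bash
python3 st.py
```

```text
t 7.33 tcp [ 0.5581 -0.3784  0.1878] box xyz 0.0145 -0.0037 0.1878 F [-0.2  0.5 -0.3] grip -0.0004
tool x [ 0.013 -0.003 -1.   ] tool y ang deg 26.86 BY ang 26.93
```

>>> apply_moves([
  [[0.02,0,0.1],0,0],
  [[0.02,0,0.1],0,0],
])

```text
clock: 7.58
ee_pos: [0.5588, -0.38, 0.1873]
tool_rot: [0.871, 1.405, -0.846]
ft_force: [-9.6, 15.4, 17.0]
grip_width: -0.0001
```

```bash
python3 st.py
```

```text
t 7.58 tcp [ 0.5588 -0.38    0.1873] box xyz 0.0161 -0.0038 0.1873 F [-9.6 15.4 17. ] grip -0.0001
tool x [-0.     0.019 -1.   ] tool y ang deg 26.87 BY ang 26.93
```

>>> apply_moves([
  [[0,0,-0.15],0,0],
  [[-0.7,0,-0.2],0,0],
  [[-0.3,0.4,-0.7],0,80],
  [[0,0.6,-0.8],0,80],
  [[0,0.6,-0.8],0,80],
  [[0,0.6,-0.8],0,80],
  [[0,0.6,-0.8],0,80],
  [[0,0.3,-0.2],0,80],
])

```text
clock: 8.57
ee_pos: [0.6084, -0.0545, 0.2555]
tool_rot: [0.873, 1.391, -0.848]
ft_force: [-0.2, -0.3, 0.7]
grip_width: 0.0803
```

```bash
python3 st.py; python3 - <<'E'
from plant import bot
from h import *
w=bot.camera("wrist");s=bot.camera("side")
o=np.zeros((480,800,3),np.uint8);o[:360,:480]=cv2.resize(w["img"],(480,360));o[:300,480:]=cv2.resize(s["img"][150:300,230:390],(320,300),interpolation=cv2.INTER_CUBIC)
cv2.imwrite("pics/s10.png",o);cv2.imwrite("pics/w10full.png",w["img"])
hsv=cv2.cvtColor(w["img"],cv2.COLOR_BGR2HSV)
m=cv2.inRange(hsv,(8,95,60),(18,190,255))
n,l,stt,ce=cv2.connectedComponentsWithStats(m)
for i in range(1,n):
    if stt[i,4]>300: print(stt[i],ce[i].round(1),ray(w,*ce[i],.01).round(4))
E
```

```text
t 8.57 tcp [ 0.6084 -0.0545  0.2555] box xyz -0.2516 0.1879 0.2555 F [-0.2 -0.3  0.7] grip 0.0803
tool x [ 0.01   0.012 -1.   ] tool y ang deg 26.6 BY ang 26.93
[ 190    0   69   66 2599] [223.5  29.6] [0.4372 0.0704 0.01  ]
[  173     0   180   166 10171] [270.1  86. ] [0.5049 0.042  0.01  ]
[ 292  140   67   67 2737] [321.3 176.4] [ 0.6009 -0.0213  0.01  ]
[ 126  158   65   64 2567] [154.7 192.6] [ 0.4306 -0.1278  0.01  ]
[426 196  17  72 397] [437.  231.7] [ 0.7613 -0.0176  0.01  ]
[    0   286   301   113 10910] [174.3 316.1] [ 0.5089 -0.2711  0.01  ]
[   0  334   74   73 2825] [ 27.4 357.9] [ 0.3526 -0.4178  0.01  ]
[ 82 461  61  19 374] [106.8 474.9] [ 0.5108 -0.5662  0.01  ]
```

View pics/s10.png

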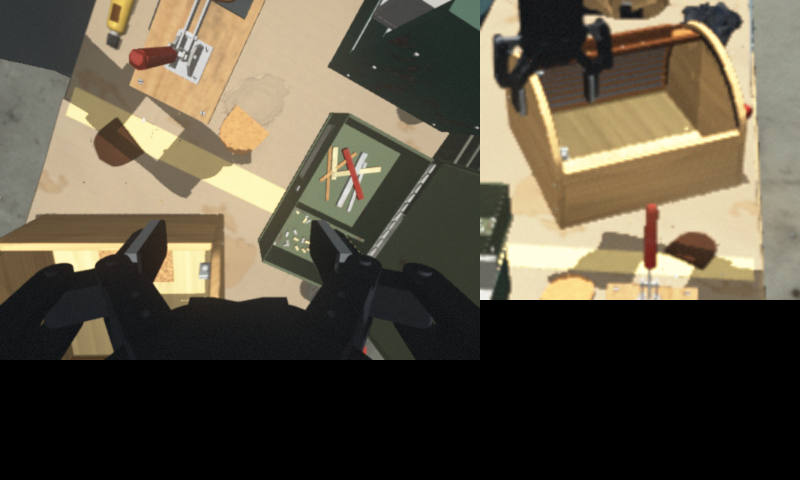

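Cover is fully back. The pale lift is at wrist (321,176) and the dark one at (155,193). The mat is partly visible inside the box near (203,353). Next I'll get the lift's shape.

```bash
python3 - <<'E'
from plant import bot
from h import *
w=bot.camera("wrist");s=bot.camera("side")
hsv=cv2.cvtColor(w["img"],cv2.COLOR_BGR2HSV)
m=cv2.inRange(hsv,(8,95,60),(18,190,255))
n,l,stt,ce=cv2.connectedComponentsWithStats(m)
i=l[176,321];mm=cv2.morphologyEx((l==i).astype(np.uint8),cv2.MORPH_CLOSE,np.ones((5,5)))
c=max(cv2.findContours(mm,cv2.RETR_EXTERNAL,cv2.CHAIN_APPROX_NONE)[0],key=cv2.contourArea)[:,0]
P=np.array([ray(w,*p,.01)[:2] for p in c])
for d in range(0,180,15):
    e=np.array([np.cos(np.radians(d)),np.sin(np.radians(d))]);q=P@e;print(d,round((q.max()-q.min())*1e3,1),end="; ")
print("\narea mm2",cv2.contourArea((P*1000).astype(np.float32)))
Q=cv2.approxPolyDP((P*1000).astype(np.float32),3,True)[:,0];print(Q.round(1).tolist());print([round(float(np.linalg.norm(Q[k]-Q[k-1])),1) for k in range(len(Q))])
M=cv2.moments((P*1000).astype(np.float32));print("centroid",M["m10"]/M["m00"],M["m01"]/M["m00"])
# mat
for z,y,x in((.016,0,-.06),):
    print("mat guess px",proj(w,W(x,y,z)))
for u,v in((203,353),(203,345),(190,345),(215,365),(180,345),(240,345)): print(u,v,hsv[v,u])
E
```

```text
0 73.4; 15 77.3; 30 79.1; 45 76.7; 60 70.9; 75 65.5; 90 71.2; 105 75.7; 120 78.8; 135 77.5; 150 73.4; 165 68.8; 
area mm2 3731.2395688410825
[[574.0999755859375, 11.399999618530273], [566.7000122070312, -21.399999618530273], [571.0, -44.099998474121094], [594.4000244140625, -59.29999923706055], [615.5999755859375, -55.599998474121094], [631.2999877929688, -35.5], [638.9000244140625, -3.5]]
[66.5, 33.6, 23.1, 27.9, 21.6, 25.5, 32.8]
centroid 600.3848159956698 -23.409332670728023
mat guess px [[174.92506776 346.6060074 ]]
203 353 [11 89 40]
203 345 [12 91 42]
190 345 [11 74 38]
215 365 [ 18 116 241]
180 345 [ 83   8 128]
240 345 [ 26  71 253]
```

```bash
python3 - <<'E'
from plant import bot
from h import *
st=bot.get_state();p=st["ee_pos"];R=cv2.Rodrigues(st["tool_rot"])[0]
s=bot.camera("side");print(bot.tcp_to_grasp)
for sg in(-1,1):
  for b in(0,.013,.026,.039): print(sg,b,proj(s,p+sg*.047*R[:,1]-b*R[:,0]).round(1))
print("seen R (285,200) L(247.5,206)")
E
```

```text
0.0187
-1 0 [[286.8 212.3]]
-1 0.013 [[286.7 208. ]]
-1 0.026 [[286.6 203.7]]
-1 0.039 [[286.5 199.3]]
1 0 [[251.4 219.5]]
1 0.013 [[251.  215.1]]
1 0.026 [[250.7 210.7]]
1 0.039 [[250.3 206.3]]
seen R (285,200) L(247.5,206)
```

>>> apply_moves([
  [[0,0,0],-1,78],
  [[0,0,0],-1,78],
  [[0,0,0],-1,78],
  [[0,0,0],-1,78],
  [[0,0,0],-1,78],
  [[0,0,0],-1,78],
  [[0,0,0],-1,78],
  [[0,0,0],-1,78],
])

```text
clock: 9.82
ee_pos: [0.6049, -0.0757, 0.2537]
tool_rot: [0.328, 1.541, -0.315]
ft_force: [-1.2, -0.2, 0.0]
grip_width: 0.0778
```

>>> apply_moves([
  [[0,0,0],-1,78],
  [[0,0,0],-1,78],
])

```text
clock: 10.07
ee_pos: [0.604, -0.08, 0.2534]
tool_rot: [0.19, 1.557, -0.179]
ft_force: [0.2, 0.6, -0.1]
grip_width: 0.0778
```

```bash
cat > go.py <<'E'
# usage: go.py x y z [yawdeg] -> remaining move in tool units
from plant import bot
from h import *
import sys
s=bot.get_state();R=cv2.Rodrigues(s["tool_rot"])[0];t=np.array(list(map(float,sys.argv[1:4])))
print("units of 60mm total",(R.T@(t-s["ee_pos"])/.06).round(2))
E
python3 st.py; python3 go.py .599 -.028 .10; python3 - <<'E'
from plant import bot
from h import *
w=bot.camera("wrist");hsv=cv2.cvtColor(w["img"],cv2.COLOR_BGR2HSV);m=cv2.inRange(hsv,(8,95,60),(18,190,255))
n,l,stt,ce=cv2.connectedComponentsWithStats(m)
for i in range(1,n):
    if stt[i,4]>1500: print(stt[i],ray(w,*ce[i],.01).round(4))
E
```

```text
t 10.07 tcp [ 0.604  -0.08    0.2534] box xyz -0.2308 0.1724 0.2534 F [ 0.2  0.6 -0.1] grip 0.0778
tool x [ 0.007  0.006 -1.   ] tool y ang deg 76.5 BY ang 26.93
units of 60mm total [ 2.56  0.8  -0.3 ]
[    0     1   258   358 12889] [ 0.5011 -0.268   0.01  ]
[  319     0   236   146 14501] [0.487 0.051 0.01 ]
[ 199   23   66   75 2814] [ 0.4325 -0.1315  0.01  ]
[ 476   36   67   39 1663] [0.5012 0.1663 0.01  ]
[  47  129  126  124 7040] [ 0.5343 -0.3173  0.01  ]
[ 331  158   56   58 2700] [ 0.5989 -0.0232  0.01  ]
```

>>> apply_moves([
  [[0.5,0.27,-0.1],0,78],
  [[0.5,0.27,-0.1],0,78],
  [[0.5,0.26,-0.1],0,78],
  [[0.5,0,0],0,78],
  [[0.5,0,0],0,78],
])

```text
clock: 10.75
ee_pos: [0.6017, -0.0371, 0.1029]
tool_rot: [0.2, 1.545, -0.195]
ft_force: [-0.0, -0.5, 0.9]
grip_width: 0.0778
```

```bash
python3 st.py; python3 go.py .599 -.028 -.01; python3 - <<'E'
from plant import bot
from h import *
w=bot.camera("wrist");s=bot.camera("side")
o=np.zeros((480,800,3),np.uint8);o[:360,:480]=cv2.resize(w["img"],(480,360));o[:300,480:]=cv2.resize(s["img"][200:350,200:360],(320,300),interpolation=cv2.INTER_CUBIC)
cv2.imwrite("pics/s11.png",o)
E
```

```text
t 10.75 tcp [ 0.6017 -0.0371  0.1029] box xyz -0.2702 0.1898 0.1029 F [-0.  -0.5  0.9] grip 0.0778
tool x [ 0.017  0.001 -1.   ] tool y ang deg 75.56 BY ang 26.93
units of 60mm total [ 1.88  0.12 -0.11]
```

View pics/s11.png

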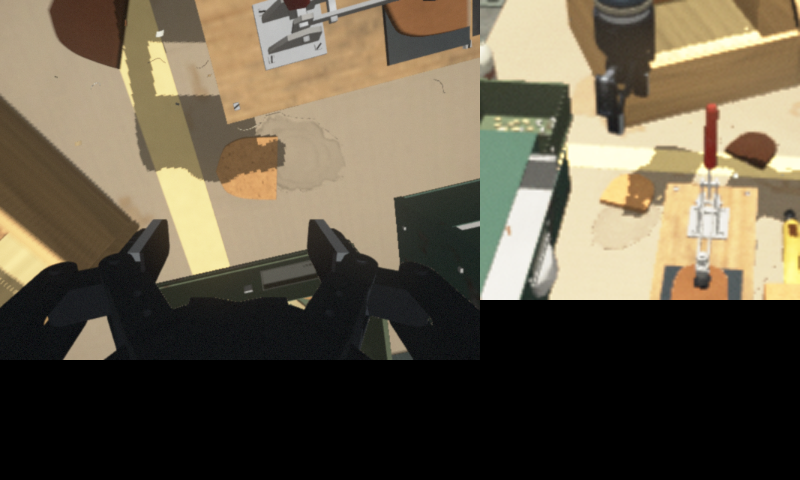

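```bash
python3 - <<'E'
from plant import bot
from h import *
st=bot.get_state();p=st["ee_pos"];R=cv2.Rodrigues(st["tool_rot"])[0]
w=bot.camera("wrist");K,Rc,t=cam(w);o=-Rc.T@t
print("cam in tool frame",(R.T@(o-p)).round(4),"fwd",(R.T@Rc[2]).round(3),"lift now",proj(w,[.599,-.028,.01]),"at (331,224) seen", ray(w,331,224,.01))
for b in(0,.013,.026,.038):
  for zz in(-.011,0,.011): print(b,zz,*[proj(w,p+R@[-b,sg*.039,zz])[0].round(0) for sg in(-1,1)])
E
```

```text
cam in tool frame [-1.731e-01 -1.000e-04 -6.860e-02] fwd [0.963 0.001 0.269] lift now [[326.99455704 231.72690367]] at (331,224) seen [ 0.59374863 -0.02347325  0.01      ]
0 -0.011 [243. 258.] [391. 258.]
0 0 [244. 277.] [390. 277.]
0 0.011 [245. 296.] [389. 296.]
0.013 -0.011 [238. 266.] [397. 266.]
0.013 0 [239. 287.] [395. 287.]
0.013 0.011 [240. 307.] [394. 307.]
0.026 -0.011 [231. 276.] [403. 276.]
0.026 0 [233. 298.] [402. 298.]
0.026 0.011 [234. 320.] [400. 320.]
0.038 -0.011 [224. 286.] [410. 286.]
0.038 0 [226. 310.] [408. 310.]
0.038 0.011 [228. 333.] [406. 333.]
```

```bash
python3 - <<'E'
from plant import bot
from h import *
st=bot.get_state();p=st["ee_pos"];R=cv2.Rodrigues(st["tool_rot"])[0]
w=bot.camera("wrist");hsv=cv2.cvtColor(w["img"],cv2.COLOR_BGR2HSV);
m=cv2.morphologyEx(cv2.inRange(hsv,(8,95,50),(18,200,255)),cv2.MORPH_OPEN,np.ones((3,3)))
n,l,stt,ce=cv2.connectedComponentsWithStats(m)
i=l[224,331];print(stt[i],ce[i])
v,u=np.nonzero(l==i);P=np.array([ray(w,a,b,.01) for a,b in zip(u,v)])
T=(P-p)@R;print("tool y range",T[:,1].min(),T[:,1].max(),"tool z range",T[:,2].min(),T[:,2].max())
for z in np.linspace(T[:,2].min()+.004,T[:,2].max()-.004,8):
    k=abs(T[:,2]-z)<.002;print(round(z,4),T[k,1].min().round(4),T[k,1].max().round(4))
E
```

```text
[ 288  185   83   85 6034] [333.08766987 227.21213126]
tool y range -0.023044193395337358 0.04165344376482526 tool z range -0.03869585370697623 0.029495676574602236
-0.0347 -0.0062 0.0405
-0.0261 -0.0155 0.0408
-0.0175 -0.0188 0.0404
-0.0089 -0.0221 0.0408
-0.0003 -0.023 0.0412
0.0083 -0.02 0.0415
0.0169 -0.0162 0.0411
0.0255 -0.0074 0.0414
```

>>> apply_moves([
  [[0.3,0.16,-0.08],0,78],
  [[0.5,0,0],0,78],
  [[0.5,0,0],0,78],
  [[0.4,0,0],0,78],
  [[0.1,0,0],0,78],
])

```text
clock: 11.58
ee_pos: [0.6122, -0.0312, 0.0041]
tool_rot: [0.201, 1.523, -0.2]
ft_force: [-1.0, 0.3, 0.7]
grip_width: 0.0779
```

```bash
cat > l.py <<'E'
from plant import bot
from h import *
st=bot.get_state();p=st["ee_pos"];R=cv2.Rodrigues(st["tool_rot"])[0]
w=bot.camera("wrist");hsv=cv2.cvtColor(w["img"],cv2.COLOR_BGR2HSV);
m=cv2.morphologyEx(cv2.inRange(hsv,(8,95,50),(18,200,255)),cv2.MORPH_OPEN,np.ones((3,3)))
n,l,stt,ce=cv2.connectedComponentsWithStats(m)
for i in range(1,n):
    if stt[i,4]<1500: continue
    v,u=np.nonzero(l==i);P=np.array([ray(w,a,b,.01) for a,b in zip(u,v)])
    T=(P-p)@R;print(stt[i],"tool y",T[:,1].min().round(4),T[:,1].max().round(4),"z",T[:,2].min().round(4),T[:,2].max().round(4))
E
python3 st.py; python3 l.py
```

```text
t 11.57 tcp [ 0.6122 -0.0312  0.0041] box xyz -0.2706 0.2018 0.0041 F [-1.   0.3  0.7] grip 0.0779
tool x [ 0.038 -0.004 -0.999] tool y ang deg 75.28 BY ang 26.93
[  228     0   412   163 42082] tool y -0.0364 0.1386 z -0.1255 -0.0606
[  256   188   130   129 14123] tool y -0.0311 0.0339 z -0.0485 0.0203
[   0  283   81   71 1505] tool y -0.1685 -0.1305 z 0.0004 0.0428
```

>>> apply_moves([
  [[0.1,0.02,-0.2],0,78],
  [[0.2,0,-0.06],0,78],
  [[0.15,0,0],0,78],
])

```text
clock: 12.0
ee_pos: [0.6005, -0.0267, -0.021]
tool_rot: [0.201, 1.515, -0.201]
ft_force: [0.1, -0.1, 0.8]
grip_width: 0.078
```

```bash
python3 st.py; python3 l.py
```

```text
t 12.0 tcp [ 0.6005 -0.0267 -0.021 ] box xyz -0.2799 0.1934 -0.021 F [ 0.1 -0.1  0.8] grip 0.078
tool x [ 0.046 -0.006 -0.999] tool y ang deg 75.26 BY ang 26.93
[  202     0   438   203 56579] tool y -0.0395 0.1209 z -0.1165 -0.046
[  246   225   146   142 17421] tool y -0.0321 0.0326 z -0.0362 0.0339
```

>>> apply_moves([
  [[0.1,0,0.0],0,78],
  [[0.08,0,0],0,78],
])

```text
clock: 12.3
ee_pos: [0.601, -0.0268, -0.0335]
tool_rot: [0.201, 1.516, -0.201]
ft_force: [0.4, -0.5, 0.8]
grip_width: 0.0784
```

```bash
python3 st.py
```

```text
t 12.3 tcp [ 0.601  -0.0268 -0.0335] box xyz -0.2796 0.1938 -0.0335 F [ 0.4 -0.5  0.8] grip 0.0784
tool x [ 0.045 -0.006 -0.999] tool y ang deg 75.26 BY ang 26.93
```

>>> apply_moves([
  [[0,0,0],0,60],
  [[0,0,0],0,60],
  [[0,0,0],0,60],
], grip_force=25)

```text
clock: 12.68
ee_pos: [0.6011, -0.0266, -0.0335]
tool_rot: [0.201, 1.516, -0.201]
ft_force: [-0.1, -0.1, -0.3]
grip_width: 0.0634
```

```bash
python3 st.py
```

```text
t 12.68 tcp [ 0.6011 -0.0266 -0.0335] box xyz -0.2797 0.194 -0.0335 F [-0.1 -0.1 -0.3] grip 0.0634
tool x [ 0.045 -0.005 -0.999] tool y ang deg 75.26 BY ang 26.93
```

>>> apply_moves([
  [[-0.15,0,0],0,60],
  [[-0.25,0,0],0,60],
  [[-0.35,0,0],0,60],
])

```text
clock: 13.05
ee_pos: [0.5983, -0.0264, 0.0127]
tool_rot: [0.201, 1.519, -0.201]
ft_force: [0.9, 0.5, -0.2]
grip_width: 0.0636
```

```bash
python3 st.py; python3 l.py; python3 - <<'E'
from plant import bot
from h import *
c=bot.camera("side");hsv=cv2.cvtColor(c["img"],cv2.COLOR_BGR2HSV)
m=cv2.inRange(hsv,(8,95,60),(18,200,255))
p=bot.get_state()["ee_pos"]
n,l,s,ce=cv2.connectedComponentsWithStats(m)
for i in range(1,n):
    if s[i,4]>60 and 230<ce[i][0]<350 and 240<ce[i][1]<330: print(s[i],ce[i])
print(proj(c,[p[0],p[1],p[2]+.042]),proj(c,[.599,-.028,.01]))
E
```

```text
t 13.05 tcp [ 0.5983 -0.0264  0.0127] box xyz -0.2813 0.1916 0.0127 F [ 0.9  0.5 -0.2] grip 0.0636
tool x [ 0.042 -0.005 -0.999] tool y ang deg 75.25 BY ang 26.93
[   0    0   53   80 3750] tool y -0.1422 -0.1137 z -0.1278 -0.0971
[  219     0   421   193 46781] tool y -0.0421 0.1495 z -0.1283 -0.0455
[  240   232   159   153 20462] tool y -0.0436 0.0448 z -0.0245 0.0717
[323 266  25  18 297] [336.10774411 273.8013468 ]
[274 274  13  20 203] [279.68472906 283.55172414]
[[274.21603643 281.86146965]] [[275.59639051 293.77810038]]
```

>>> apply_moves([
  [[-0.4,0,0],1,60],
  [[-0.4,0,0],1,60],
  [[-0.4,0,0],1,60],
  [[-0.4,0,0],1,60],
  [[-0.4,0,0],1,60],
  [[-0.3,0,0],1,60],
  [[-0.2,0,0],1,60],
  [[-0.1,0,0],1,60],
])

```text
clock: 14.15
ee_pos: [0.5911, -0.0257, 0.1755]
tool_rot: [0.772, 1.387, -0.745]
ft_force: [-0.2, -0.9, 0.2]
grip_width: 0.0634
```

>>> apply_moves([
  [[0,0,0],1,60],
  [[0,0,0],0.7,60],
])

```text
clock: 14.4
ee_pos: [0.5909, -0.0257, 0.1763]
tool_rot: [0.892, 1.339, -0.858]
ft_force: [-0.6, -0.6, -0.7]
grip_width: 0.0635
```

```bash
python3 st.py; python3 - <<'E'
from h import *
print(W(-.1,0,0),W(-.06,0,0))
E
python3 go.py .5095 -.2747 .17; ls pics
```

```text
t 14.4 tcp [ 0.5909 -0.0257  0.1763] box xyz -0.2852 0.1853 0.1763 F [-0.6 -0.6 -0.7] grip 0.0635
tool x [ 0.049 -0.007 -0.999] tool y ang deg 25.13 BY ang 26.93
[ 0.50956843 -0.27472697  0.        ] [ 0.52768493 -0.31038917  0.        ]
units of 60mm total [ 0.07 -2.99  3.18]
c1.png
c2.png
c3.png
s10.png
s11.png
s6.png
s7.png
s8.png
s9.png
scene0.png
side0.png
w10full.png
wrist0.png
```

>>> apply_moves([
  [[-0.2,-0.5,0.6],0,60],
  [[-0.2,-0.5,0.6],0,60],
  [[-0.2,-0.5,0.7],0,60],
  [[-0.1,-0.5,0.7],0,60],
  [[0,-0.5,0.7],0,60],
  [[0,-0.5,0.7],0,60],
  [[0,0,0.4],0,60],
])

```text
clock: 15.28
ee_pos: [0.5351, -0.3476, 0.2184]
tool_rot: [0.888, 1.341, -0.855]
ft_force: [0.3, -0.2, -0.4]
grip_width: 0.0631
```

```bash
python3 st.py; python3 - <<'E'
from plant import bot
from h import *
w=bot.camera("wrist");s=bot.camera("side")
o=np.zeros((360,800,3),np.uint8);o[:,:480]=cv2.resize(w["img"],(480,360));o[:300,480:]=cv2.resize(s["img"][120:270,220:380],(320,300),interpolation=cv2.INTER_CUBIC)
cv2.imwrite("pics/s12.png",o);cv2.imwrite("pics/w12.png",w["img"])
np.savez("w12.npz",K=w["K"],rvec=w["rvec"],tvec=w["tvec"])
E
```

```text
t 15.28 tcp [ 0.5351 -0.3476  0.2184] box xyz -0.0235 -0.0103 0.2184 F [ 0.3 -0.2 -0.4] grip 0.0631
tool x [ 0.048 -0.007 -0.999] tool y ang deg 25.36 BY ang 26.93
```

View pics/s12.png

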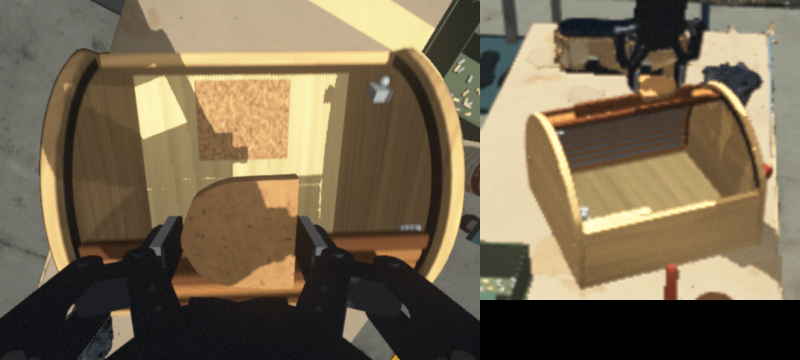

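The mat shows at wrist full-res columns 260–387 and rows 105–213. The lift is held squarely at about (320,307), and the cover is fully back.

```bash
cat > b.py <<'E'
from h import *
w=dict(np.load("w12.npz"))
C=[ray(w,u,v,.016) for u,v in((260,105),(387,105),(387,213),(260,213))]
for P in C: d=P-BO;print(P.round(4),(d@BX).round(4),(d@BY).round(4))
c=np.mean(C,0);d=c-BO;print("mat",c,d@BX,d@BY,"size",np.linalg.norm(C[1]-C[0]),np.linalg.norm(C[3]-C[0]))
# front board top inner edge / cheeks check: rows
for u,v in((320,88),(320,99)): d=ray(w,u,v,.106)-BO;print("board",d@BX)
E
python3 b.py
```

```text
[ 0.4472 -0.2775  0.016 ] -0.1258 -0.0569
[ 0.5629 -0.2222  0.016 ] -0.1227 0.0713
[ 0.6169 -0.3206  0.016 ] -0.0105 0.0749
[ 0.4896 -0.3796  0.016 ] -0.0156 -0.0653
mat [ 0.52915077 -0.29997945  0.016     ] -0.06861693737753537 0.006021570735372899 size 0.12827928012224762 0.11050301382823897
board -0.12961088533478518
board -0.12189721700335034
```

```bash
python3 go.py .529 -.300 .218; python3 go.py .531 -.300 .05
```

```text
units of 60mm total [-0.01  0.22 -0.77]
units of 60mm total [ 2.79  0.14 -0.84]
```

>>> apply_moves([
  [[0,0.05,-0.4],0,60],
  [[0,0.05,-0.4],0,60],
  [[0.3,0.03,-0.05],0,60],
  [[0.4,0,0],0,60],
  [[0.4,0,0],0,60],
  [[0.4,0,0],0,60],
  [[0.4,0,0],0,60],
])

```text
clock: 16.25
ee_pos: [0.5252, -0.2866, 0.1017]
tool_rot: [0.885, 1.345, -0.848]
ft_force: [0.6, 1.0, 0.2]
grip_width: 0.0635
```

```bash
python3 st.py; python3 go.py .531 -.300 -.012
```

```text
t 16.25 tcp [ 0.5252 -0.2866  0.1017] box xyz -0.0824 0.0085 0.1017 F [0.6 1.  0.2] grip 0.0635
tool x [ 0.049 -0.003 -0.999] tool y ang deg 25.78 BY ang 26.93
units of 60mm total [ 1.9  -0.09  0.2 ]
```

>>> apply_moves([
  [[0.35,-0.04,0.12],0,60],
  [[0.4,-0.04,0.1],0,60],
  [[0.4,0,0],0,60],
  [[0.3,0,0],0,60],
  [[0.15,0,0],0,60],
])

```text
clock: 16.88
ee_pos: [0.5311, -0.2981, 0.0012]
tool_rot: [0.883, 1.348, -0.845]
ft_force: [-0.3, -0.6, 0.2]
grip_width: 0.0632
```

```bash
python3 st.py; python3 go.py .531 -.300 -.016
```

```text
t 16.88 tcp [ 0.5311 -0.2981  0.0012] box xyz -0.0694 0.0086 0.0012 F [-0.3 -0.6  0.2] grip 0.0632
tool x [ 0.047 -0.002 -0.999] tool y ang deg 25.99 BY ang 26.93
units of 60mm total [ 0.29 -0.03  0.02]
```

>>> apply_moves([
  [[0.12,-0.02,0.02],0,60],
  [[0.12,0,0],0,60],
  [[0.04,0,0],0,60],
])

```text
clock: 17.25
ee_pos: [0.532, -0.3002, -0.0159]
tool_rot: [0.883, 1.347, -0.844]
ft_force: [0.1, -0.5, 0.4]
grip_width: 0.0634
```

```bash
python3 st.py
```

```text
t 17.25 tcp [ 0.532  -0.3002 -0.0159] box xyz -0.0671 0.0084 -0.0159 F [ 0.1 -0.5  0.4] grip 0.0634
tool x [ 0.048 -0.003 -0.999] tool y ang deg 26.01 BY ang 26.93
```

>>> apply_moves([
  [[0.04,0,0],0,60],
  [[0,0,0],0,60],
])

```text
clock: 17.5
ee_pos: [0.5325, -0.3006, -0.016]
tool_rot: [0.882, 1.345, -0.844]
ft_force: [0.3, -0.4, -0.3]
grip_width: 0.0636
```

```bash
python3 st.py
```

```text
t 17.5 tcp [ 0.5325 -0.3006 -0.016 ] box xyz -0.0666 0.0087 -0.016 F [ 0.3 -0.4 -0.3] grip 0.0636
tool x [ 0.049 -0.004 -0.999] tool y ang deg 26.04 BY ang 26.93
```

>>> apply_moves([
  [[0.08,0,0],0,60],
])

```text
clock: 17.62
ee_pos: [0.5332, -0.301, -0.0187]
tool_rot: [0.881, 1.344, -0.844]
ft_force: [-4.8, 4.9, 36.8]
grip_width: 0.0637
```

```bash
python3 st.py
```

```text
t 17.62 tcp [ 0.5332 -0.301  -0.0187] box xyz -0.0658 0.0092 -0.0187 F [-4.8  4.9 36.8] grip 0.0637
tool x [ 0.051 -0.005 -0.999] tool y ang deg 26.07 BY ang 26.93
```

>>> apply_moves([
  [[-0.03,0,0],0,64],
  [[-0.02,0,0],0,72],
  [[0,0,0],0,80],
  [[0,0,0],0,80],
  [[0,0,0],0,80],
])

```text
clock: 18.25
ee_pos: [0.5337, -0.3015, -0.0153]
tool_rot: [0.88, 1.342, -0.844]
ft_force: [0.7, 1.0, 0.5]
grip_width: 0.08
```

```bash
python3 st.py; python3 l.py
```

```text
t 18.25 tcp [ 0.5337 -0.3015 -0.0153] box xyz -0.0652 0.0094 -0.0153 F [0.7 1.  0.5] grip 0.08
tool x [ 0.052 -0.006 -0.999] tool y ang deg 26.07 BY ang 26.93
[    0    93   640   307 85970] tool y -0.1281 0.1395 z -0.0883 0.0558
[ 603  305   37  105 1687] tool y 0.1456 0.1755 z 0.0074 0.071
```

>>> apply_moves([
  [[-0.3,0,0],0,80],
  [[-0.6,0,0],0,80],
  [[-0.8,0,0],0,80],
  [[-0.8,0,0],0,80],
  [[-0.8,0,0],0,60],
  [[-0.8,0,0.2],0,20],
  [[-0.3,0,0.6],0,0],
  [[0,0,0.3],0,0],
])

```text
clock: 19.3
ee_pos: [0.548, -0.3588, 0.2685]
tool_rot: [0.877, 1.336, -0.844]
ft_force: [0.8, 0.2, -0.4]
grip_width: 0.0067
```

```bash
python3 st.py; cat > m.py <<'E'
from plant import bot
from h import *
w=bot.camera("wrist");hsv=cv2.cvtColor(w["img"],cv2.COLOR_BGR2HSV)
cv2.imwrite("pics/w13.png",w["img"])
print("pred mat centre px",proj(w,[.529,-.300,.016]))
u,v=proj(w,[.529,-.300,.026])[0].astype(int)
print(hsv[v-60:v+61:12,u-84:u+85:12,0]);print(hsv[v-60:v+61:12,u-84:u+85:12,1]);print(hsv[v-60:v+61:12,u-84:u+85:12,2]);print(u,v)
E
python3 m.py
```

```text
t 19.3 tcp [ 0.548  -0.3588  0.2685] box xyz -0.0077 -0.0038 0.2685 F [ 0.8  0.2 -0.4] grip 0.0067
tool x [ 0.057 -0.011 -0.998] tool y ang deg 26.16 BY ang 26.93
pred mat centre px [[315.14970959 142.9530142 ]]
[[17 16 17 16 16 17 17 17 18 17 18 19 17 18 16]
 [19 20 25 16 18 16 15 16 16 15 15 16 25 26 25]
 [20 20 25 15 17 17 16 16 16 17 16 17 25 25 25]
 [25 19 19 15 17 17 15 17 17 16 16 19 25 25 24]
 [25 19 19 16 16 17 16 16 17 16 17 17 25 25 24]
 [25 21 19 16 15 16 17 16 16 16 15 16 25 25 24]
 [25 28 19 16 16 16 16 16 16 17 17 16 24 26 24]
 [20 20 20 15 16 15 16 16 16 16 17 17 25 26 24]
 [20 20 20 16 15 15 17 15 16 16 16 17 25 26 24]
 [20 20 20 20 19 20 21 23 24 25 25 24 25 26 24]
 [20 21 20 20 20 20 19 21 23 25 24 24 25 26 24]]
[[116 111 113 115 118 124 113 113 123 115 115 109 115 114 111]
 [100 105  79 120 117 127 125 125 120 124 124 121  82  70  78]
 [101 101  75 124 118 121 125 124 125 119 121 121  79  73  78]
 [ 80 103 101 125 122 123 125 129 131 130 121 112  77  75  78]
 [ 74 102 101 122 124 120 127 130 127 127 123 122  79  74  81]
 [ 74  97 100 125 129 132 128 131 128 126 12
[... 336 characters left out ...]
[ 97 101  99 100  99 103 106 106 102 104 104 105 104 107 108]
 [163 150 250 227 240 221 219 220 227 210 220 230 249 252 251]
 [161 162 251 216 237 230 222 205 222 236 225 231 250 252 250]
 [250 166 156 212 229 233 222 230 232 230 223 245 250 252 250]
 [252 168 154 223 220 229 225 227 237 228 226 226 250 252 250]
 [251 221 153 184 217 219 233 228 229 230 212 229 250 252 248]
 [251 252 152 129 219 179 227 226 228 232 231 226 251 252 248]
 [151 164 149 136 154 209 229 228 227 225 233 240 251 252 247]
 [152 160 149 125 122 219 232 212 226 233 206 234 251 253 247]
 [145 160 147 149 143 156 142 244 241 250 249 247 250 252 247]
 [153 157 158 149 147 156 145 224 241 250 248 246 250 252 247]]
315 143
```

```bash
python3 - <<'E'
from plant import bot
from h import *
w=bot.camera("wrist");im=w["img"];hsv=cv2.cvtColor(im,cv2.COLOR_BGR2HSV).astype(np.float32)
u0,v0=240,80;S=cv2.medianBlur(hsv[...,1].astype(np.uint8),5).astype(np.float32)
V=hsv[...,2];sd=np.sqrt(np.maximum(cv2.blur(V*V,(7,7))-cv2.blur(V,(7,7))**2,0))
mat=cv2.morphologyEx(cv2.inRange(hsv,(12,108,60),(18.5,200,255)),cv2.MORPH_CLOSE,np.ones((5,5)));mat[:88]=0;mat[205:]=0;mat[:,:250]=0;mat[:,385:]=0
r=cv2.boundingRect(mat);print("mat rect",r,[ (ray(w,a,b,.016)-BO).round(3) for a,b in((r[0],r[1]),(r[0]+r[2],r[1]+r[3]))])
g=((cv2.blur(S,(5,5))>125)&(mat>0)).astype(np.uint8)
g=cv2.morphologyEx(cv2.morphologyEx(g,cv2.MORPH_CLOSE,np.ones((7,7))),cv2.MORPH_OPEN,np.ones((9,9)))
n,l,s,c=cv2.connectedComponentsWithStats(g)
for i in range(1,n): print("S blob",s[i],c[i].round(1),ray(w,*c[i],.026).round(4))
for v in range(88,206,9): print(v,''.join('#' if g[v,u] else ('o' if mat[v,u] else '.') for u in range(245,390,3)), ''.join(str(min(9,int(sd[v,u]/4))) for u in range(245,390,3)))
E
```

```text
mat rect (258, 89, 114, 99) [array([-0.108,  0.086,  0.016]), array([0.062, 0.044, 0.016])]
S blob [ 288  111   59   63 3140] [319.4 142.3] [ 0.5336 -0.2993  0.026 ]
88 ................................................. 9102332222322233323443443223443232322233211000000
97 .....oooooooooooooooooooooooooooooooooooooo...... 7961321221122323333222121231112222222332112200000
106 .....ooooooooooooooooooooooooooooooooooooo....... 1397532333222211222222222122111122222111223100000
115 .....oooooooooooooooo#############oooooooo....... 1029722222221111213332222211110001111111111100000
124 .....oooooooooooo#################oooooooo....... 1000386321322222653000000000000111111121344000000
133 .....ooooooooooo##################oooooooo....... 1000259531111114420000110110100001222222222000000
142 .....oooooooooo###################oooooooo....... 8100123992321155311100000000000111122222122000000
151 .....oooooooooo###################oooooooo....... 9910121069423245401000000000000001200122122000000
160 ......oooooooooo##################oooooooo....... 1010021113993212221000000000000001121112221000000
169 ......oooooooooooooo##############oooooooo....... 0011021211169711112321100001110000122333122000000
178 ......ooooooooooooooooooooooooooooooooooo........ 0001022111125982222212322112111112222322231000000
187 ........o.........o.............................. 0001012333332266678865784322234442344344220000000
196 ................................................. 0001000000000000001011494000000000000000000000000
205 ................................................. 0000100000000047999999974445555555666666777778777
```

>>> apply_moves([
  [[0,0,0.4],0,0],
  [[0,0.03,0.4],0,0],
  [[0,0.03,0.4],0,0],
  [[0,0,0],0,0],
])

```text
clock: 19.9
ee_pos: [0.5796, -0.4173, 0.2684]
tool_rot: [0.881, 1.347, -0.842]
ft_force: [0.9, 0.3, -1.2]
grip_width: 0.0003
```

```bash
python3 st.py
```

```text
t 19.9 tcp [ 0.5796 -0.4173  0.2684] box xyz 0.0588 -0.0022 0.2684 F [ 0.9  0.3 -1.2] grip 0.0003
tool x [ 0.049 -0.003 -0.999] tool y ang deg 26.17 BY ang 26.93
```

>>> apply_moves([
  [[0.4,0,0],0,0],
  [[0.4,0,0],0,0],
  [[0.35,0,0],0,0],
  [[0.15,0,0],0,0],
])

```text
clock: 20.4
ee_pos: [0.5802, -0.4103, 0.1894]
tool_rot: [0.882, 1.354, -0.839]
ft_force: [0.0, 0.4, -0.2]
grip_width: 0.0002
```

```bash
python3 st.py
```

```text
t 20.4 tcp [ 0.5802 -0.4103  0.1894] box xyz 0.0529 0.0016 0.1894 F [ 0.   0.4 -0.2] grip 0.0002
tool x [ 0.045  0.003 -0.999] tool y ang deg 26.27 BY ang 26.93
```

>>> apply_moves([
  [[0.04,0,-0.2],0,0],
  [[0,0,-0.25],0,0],
  [[0,0,-0.25],0,0],
  [[0,0,-0.25],0,0],
])

```text
clock: 20.9
ee_pos: [0.5582, -0.3649, 0.1901]
tool_rot: [0.872, 1.332, -0.845]
ft_force: [2.4, -4.3, -2.5]
grip_width: 0.0002
```

```bash
python3 st.py
```

```text
t 20.9 tcp [ 0.5582 -0.3649  0.1901] box xyz 0.0024 0.0025 0.1901 F [ 2.4 -4.3 -2.5] grip 0.0002
tool x [ 0.058 -0.016 -0.998] tool y ang deg 26.28 BY ang 26.93
```

>>> apply_moves([
  [[0.02,0,-0.25],0,0],
  [[0.04,0,-0.25],0,0],
  [[0.06,0,-0.25],0,0],
  [[0.08,0,-0.25],0,0],
])

```text
clock: 21.4
ee_pos: [0.5316, -0.3096, 0.1767]
tool_rot: [0.868, 1.326, -0.846]
ft_force: [1.2, -2.7, -0.1]
grip_width: 0.0001
```

```bash
python3 st.py
```

```text
t 21.4 tcp [ 0.5316 -0.3096  0.1767] box xyz -0.059 0.0038 0.1767 F [ 1.2 -2.7 -0.1] grip 0.0001
tool x [ 0.062 -0.022 -0.998] tool y ang deg 26.34 BY ang 26.93
```

>>> apply_moves([
  [[0.05,0,-0.24],0,0],
  [[0.11,0,-0.23],0,0],
  [[0.14,0,-0.2],0,0],
])

```text
clock: 21.78
ee_pos: [0.5135, -0.2704, 0.1577]
tool_rot: [0.868, 1.326, -0.844]
ft_force: [0.5, -2.1, 1.4]
grip_width: -0.0002
```

```bash
python3 st.py
```

```text
t 21.77 tcp [ 0.5135 -0.2704  0.1577] box xyz -0.1021 0.0055 0.1577 F [ 0.5 -2.1  1.4] grip -0.0002
tool x [ 0.062 -0.022 -0.998] tool y ang deg 26.37 BY ang 26.93
```

>>> apply_moves([
  [[0.2,0,-0.15],0,0],
  [[0.16,0,-0.12],0,0],
])

```text
clock: 22.02
ee_pos: [0.5027, -0.2486, 0.1343]
tool_rot: [0.874, 1.341, -0.842]
ft_force: [-0.7, 0.8, 2.9]
grip_width: -0.0001
```

```bash
python3 st.py
```

```text
t 22.02 tcp [ 0.5027 -0.2486  0.1343] box xyz -0.1264 0.0057 0.1343 F [-0.7  0.8  2.9] grip -0.0001
tool x [ 0.053 -0.01  -0.999] tool y ang deg 26.34 BY ang 26.93
```

>>> apply_moves([
  [[0.12,0,-0.05],0,0],
])

```text
clock: 22.15
ee_pos: [0.5006, -0.2443, 0.1279]
tool_rot: [0.874, 1.343, -0.842]
ft_force: [-3.0, 2.0, 13.3]
grip_width: 0.0001
```

```bash
python3 st.py
```

```text
t 22.15 tcp [ 0.5006 -0.2443  0.1279] box xyz -0.1312 0.0058 0.1279 F [-3.   2.  13.3] grip 0.0001
tool x [ 0.051 -0.008 -0.999] tool y ang deg 26.38 BY ang 26.93
```

>>> apply_moves([
  [[0.12,0,-0.04],0,0],
])

```text
clock: 22.28
ee_pos: [0.4982, -0.2396, 0.1203]
tool_rot: [0.876, 1.348, -0.841]
ft_force: [-1.8, 2.5, 3.3]
grip_width: 0.0001
```

```bash
python3 st.py
```

```text
t 22.27 tcp [ 0.4982 -0.2396  0.1203] box xyz -0.1365 0.0058 0.1203 F [-1.8  2.5  3.3] grip 0.0001
tool x [ 0.048 -0.005 -0.999] tool y ang deg 26.37 BY ang 26.93
```

>>> apply_moves([
  [[0.1,0,0],0,0],
])

```text
clock: 22.4
ee_pos: [0.4984, -0.2394, 0.1183]
tool_rot: [0.874, 1.347, -0.84]
ft_force: [-14.3, 4.2, 62.4]
grip_width: -0.0001
```

```bash
python3 st.py
```

```text
t 22.4 tcp [ 0.4984 -0.2394  0.1183] box xyz -0.1365 0.0061 0.1183 F [-14.3   4.2  62.4] grip -0.0001
tool x [ 0.049 -0.006 -0.999] tool y ang deg 26.45 BY ang 26.93
```

>>> apply_moves([
  [[0.08,0,0],0,0],
])

```text
clock: 22.52
ee_pos: [0.4984, -0.2395, 0.1187]
tool_rot: [0.872, 1.346, -0.84]
ft_force: [-11.4, 3.0, 45.1]
grip_width: 0.0002
```

```bash
python3 st.py
```

```text
t 22.52 tcp [ 0.4984 -0.2395  0.1187] box xyz -0.1365 0.006 0.1187 F [-11.4   3.   45.1] grip 0.0002
tool x [ 0.05  -0.008 -0.999] tool y ang deg 26.54 BY ang 26.93
```

>>> apply_moves([
  [[-0.15,0,0],0,0],
  [[-0.4,0,0],0,0],
  [[-0.7,0,0],0,0],
  [[-0.7,0,-0.3],0,0],
  [[-0.4,0.3,-0.7],0,0],
  [[0,0.4,-0.8],0,0],
  [[0,0,0],0,0],
])

```text
clock: 23.4
ee_pos: [0.4766, -0.1154, 0.2586]
tool_rot: [0.88, 1.358, -0.84]
ft_force: [0.0, -0.2, 0.2]
grip_width: 0.0003
```

```bash
python3 st.py; python3 - <<'E'
from plant import bot
from h import *
# ledge row/edge check: dark ledge mask in side view along box y=0 column
for n in("side","wrist"):
    c=bot.camera(n);cv2.imwrite(f"pics/{n}_end.png",c["img"]);hsv=cv2.cvtColor(c["img"],cv2.COLOR_BGR2HSV)
    m=cv2.morphologyEx(cv2.inRange(hsv,(3,100,20),(16,255,150)),cv2.MORPH_OPEN,np.ones((2,2)))
    k,l,s,ce=cv2.connectedComponentsWithStats(m)
    for i in range(1,k):
        if s[i,4]>120: print(n,s[i],ce[i].round(0))
    for q in(0,.03,.06,.1,.15,.2): print(n,q,proj(c,[ledge(q,y) for y in(-.1,0,.1)]).round(1).tolist())
E
```

```text
t 23.4 tcp [ 0.4766 -0.1154  0.2586] box xyz -0.257 0.0427 0.2586 F [ 0.  -0.2  0.2] grip 0.0003
tool x [ 0.041  0.003 -0.999] tool y ang deg 26.35 BY ang 26.93
side [272 207  89  26 556] [318. 219.]
side [313 256   7  29 151] [316. 269.]
side [324 267  25  17 287] [337. 275.]
side [135 275  21  18 253] [145. 285.]
side 0 [[349.9, 208.8], [320.0, 215.6], [288.7, 222.8]]
side 0.03 [[349.5, 207.1], [319.6, 213.9], [288.3, 221.0]]
side 0.06 [[349.2, 205.4], [319.3, 212.2], [287.9, 219.3]]
side 0.1 [[348.6, 203.2], [318.7, 209.9], [287.3, 216.9]]
side 0.15 [[348.0, 200.4], [318.0, 207.1], [286.6, 214.0]]
side 0.2 [[347.2, 197.7], [317.3, 204.2], [285.8, 211.1]]
wrist [281   4  15  24 226] [288.  16.]
wrist [386  63  34  33 538] [399.  78.]
wrist [270 157  28  38 172] [283. 175.]
wrist [242 180  38  40 602] [259. 202.]
wrist [251 331  22  10 146] [261. 335.]
wrist [365 333  23   9 141] [377. 336.]
wrist [ 130  334   82   25 1116] [165. 344.]
wrist 0 [[159.6, 342.0], [268.5, 338.6], [375.2, 335.2]]
wrist 0.03 [[158.1, 347.5], [268.2, 344.0], [376.0, 340.6]]
wrist 0.06 [[156.7, 353.3], [268.0, 349.6], [376.9, 346.1]]
wrist 0.1 [[154.8, 361.2], [267.6, 357.4], [377.9, 353.7]]
wrist 0.15 [[152.6, 371.5], [267.2, 367.5], [379.2, 363.7]]
wrist 0.2 [[150.5, 382.2], [266.8, 378.1], [380.5, 374.1]]
```

```bash
python3 -c "
from plant import bot
print(bot.close_job())"
```

```text
the job is handed in; nothing more can be done
None
```

I rolled the cover fully back, laid the pale lift on the cork mat and released it, then closed the cover until its catch snapped. The job is handed in at about 23 s on the clock. No verdict was reported.

**Last checks:**
- **Lift:** after release, the wrist view showed it whole and about centred on the mat. Its centre was within about 5 mm of the mat's centre.
- **Cover:** the force rose to 13 N and fell to 3 N as the catch gave, then rose again at the stop. After I backed off, the ledge in the side and wrist views matched joint 0, and the tool was clear and unloaded.
- **Dark lift:** it showed at the same spot in the side view. I did not re-check the other bystanders, but my moves came nowhere near them.

**What disagreed or went less well:**
- **Finger length:** the shut fingertips sit about 26 mm short of the reported tool point. Two early pushes slid over the ledge because of this; I then corrected every height for it.
- **Closing force:** the last press on the cover read about 64 N, close to the 70 N limit. That is a reading taken at the end of the row, so a higher peak in between cannot be ruled out.
- **Tool tilt:** it drifted to about 3 degrees during the job, so the lift was carried at about that tilt.

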